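# Open the stamp tub and park its lid in the lid stand

### The arm

A 6-joint arm with a two-finger parallel gripper is mounted at the origin on the work surface. World frame = base frame: x ahead of the robot, y to its left, z up, the work surface at z = 0. Lengths are in m, angles in rad, forces in N, time in s.
With the tool pointing down it reaches from about 0.275 to 0.75 m from the base axis. Payload 10.2 kg.
Tool frame: the origin (TCP) lies at the very end of the fingers, on their centre line; the grasp point (between the pads) lies 19 mm behind it; z points along the fingers, y is the line along which they close (so a half turn about z gives the same grasp; the last joint's range is limited). The gripper opens to 85 mm and grips with 20 to 120 N. Pads are 22 mm wide; open, the fingers measure 114 mm over their backs; the gripper's body (76 mm by 85 mm) begins 54 mm behind the grasp point. The pads swing forward as they close: fully open they stand 13 mm farther back than shut.
Start: joints at [0.951, 0.313, 1.498, -0, 1.331, -0.223], TCP at [0.203, 0.484, 0.231] pointing down, gripper open.
Joint ranges: [-2.94, 2.94], [-0.97, 2.17], [0.19, 2.56], [-1.23, 4.37], [0.02, 3.11], [-2.88, 2.88]. Speed limits (rad/s): [2.39, 2.39, 3.01, 3.14, 3.14, 3.14].

### API

Orientations are given as a unit quaternion [x, y, z, w].
In Python, from station import manip gives the robot as it stands.
- The arm moves only by the shell command python3 -m pendant 'ROWS' [FORCE]. ROWS is JSON, one flat list of numbers, 7 for each row, row after row: the shift along the tool's x, y, z in units of 40 mm (1.0 is 40 mm), then the turn, a rotation vector about the tool's x, y, z in degrees, then the opening, from 0 (shut) to 1 (fully open). In form: [dx, dy, dz, wx, wy, wz, claw, dx, dy, dz, wx, wy, wz, claw, ...]. A call has 1 to 12 rows; each row is the pose to reach, as a shift and turn from the pose commanded when the call began, along the tool's axes at that moment; what a row does not reach only later rows make up. A row lasts 1/12 s, in which the tool goes at most 41.7 mm and 7.16 degrees, less where a joint would pass 70% of its speed; a pose out of reach is approached as far as the arm can. A call with a gripper value outside its range is refused whole. The fingers move at their own pace and stop on an object; FORCE is the grip in N (left out, the last holds). Time passes only in rows, so rows that repeat a pose let the fingers close. It gives the time, the measured TCP pose, the force, the opening and the grip force at its end, in the units of the state.
- manip.get_state(): the state, without advancing time (a new reading comes with each control period).
- manip.get_image(name): name is "side" or "top" or "wrist"; returns a dict with "color" (480x640x3 uint8, red, green, blue), "mtx" (3x3 intrinsics, pixels), "rvec" (rotation vector, rad) and "tvec" (3), from world to camera coordinates, as OpenCV has them. Camera axes: x right, y down, z forward; pixel columns grow to the right and rows downward; lengths in m; the calibration is good to about 2 mm. A picture is of the moment at which its call begins. There is no depth.
- manip.sign_off(): hands the job in; it is judged then, once.
Trained networks look in a picture, given as the dict that the camera call returned (one of the last four; its "shot" number tells which), for a name from the list of things; names that differ only in an ending like _2 or _b are one class to them, and where a whole thing is asked for, a point or a joint stands for the part that bears it (a point fixed in the world has none). Each returns a list of dicts, best first, with "confidence" (0 to 1); they miss things now and then, are a little off and sometimes report something else, mostly with a low value. They report only what shows in the picture. A call takes as long as a camera call. They do not tell look-alikes from the thing itself.
- manip.search_frame(picture, thing): "point" ([x, y, z] in m, in world coordinates, good to about 4 mm: the middle of the surface that is visible of it).
- manip.spot_point(picture, thing): "point" ([x, y, z] in m, in world coordinates, good to about 4 mm: a listed point, or the origin of a listed thing).
The state is a dict: "time_s": time; "qpos": joint angles; "qd": joint speeds; "tau": joint torques, N m; "eef_pos": TCP position; "tcp_rot": TCP orientation; "ft_force": force on the tool from outside, world axes, zero at the start; "ft_torque": the same for the moment, N m; "finger_gap": finger opening in m; "grasp_force": force on a finger pad.
Only numpy, scipy, OpenCV 4.12 (cv2) and the standard library are available. Lean on these libraries where they do the work, as an engineer would, in place of code of your own. Each camera call takes 0.05 s, during which the arm holds its last target. There are 200 camera calls.

### The job

Open the green stamp tub: take its lid by the yellow grip and tip it up about 25 degrees while its far edge stays tucked under the lip at the tub's back, then draw the lid out and lift it off. Slide it, far edge first and upper face still uppermost, centred down the sloping slot of the empty lid stand, and keep hold of it until it is fully home on the slot's floor; then let go. Leave the spare lid, bowl, jar and cutter where they are.

Things in the scene. Friction and masses are not known exactly. Their poses are not given: they have to be found in the camera images.
- tub: Fixed green box of stamps, 157 x 124 mm. Origin on the table; x from its front (outer face x = -69 mm) to its back (x = 88 mm), z up. Rim 80 mm high, walls 10 mm, back wall 22 mm. A dark steel keeper lip runs along the back over the rim, from x = 65 to 88 mm, 15 mm clear above the rim, top at 103 mm; its upright begins at x = 80 mm.
- lid: Loose brown wooden lid, 0.2 kg, on the tub's rim: board 150 (x) x 116 (y) x 8 mm. Origin: centre of the underside; x to the far edge (tail), tucked 10 mm under the lip; z out of the upper face. The near edge overhangs the tub's front 6 mm. A cleat under it, 12 mm deep, 96 mm wide, x = -56 to -46 mm, drops inside the front wall: it cannot slide out flat. Under the lip it tips up to 30 degrees.
- lid_grip (a point): Point inside the lid's yellow grip board: 10 mm thick, 70 mm wide, 50 mm long, rising from (-70, 0, 4) mm in the lid frame along (-0.438, 0, 0.899), so leaning outwards 26 degrees; its flat faces are square to (0.899, 0, 0.438). The point is mid thickness and width, 32 mm along it (lid frame -84.0, 0, 32.8 mm). Axes as the lid's.
- lid_tail (a point): Middle of the lid's far (tail) edge, at half thickness (lid frame: 75, 0, 4 mm); axes as the lid's.
- tub_heel (a point): Point on the tub's back rim under the keeper lip, where the lower corner of the lid's tail rests at the start (tub frame: 75, 0, 80 mm); axes as the tub's.
- free_stand: Fixed white lid stand, empty, base 170 x 140 mm; origin at the centre of its underside, x to its back, z up. Its slot, 12 mm wide for the 8 mm board, 130 mm long in y, open at the y ends, slopes 46 degrees from level. Front wall (backrest) reaches 95 mm up the slope from the slot floor, back wall 60 mm, each with a 12 mm flared lip beyond.
- slot_floor (a point): Middle of the floor of the empty stand's slot (stand frame: 50, 0, 30 mm); axes as the stand's. In the stand frame going in means along (0.695, 0, -0.719); the slot's width lies along (0.719, 0, 0.695). A lid fully home has its tail on this floor, leans towards the stand's front with its upper face up and to the back, grip reaching 175 mm above the table.
- full_stand: Fixed white lid stand of the same make, with the spare lid in its slot; origin and axes as the empty stand's.
- spare_lid: Loose dark wooden lid with a blue grip, same shape as the lid, standing in the full stand, about 175 mm high; its origin and axes coincide with the full stand's (not the board's). Bystander.
- bowl: White ceramic bowl, 110 mm across, 60 mm high, loose; origin under its centre. Bystander.
- jar: Amber jar with white cap, 68 mm across, 100 mm high, loose; origin under its centre. Bystander.
- cutter: Steel ring cutter lying flat, 70 mm across, 22 mm high, loose; origin under its centre. Bystander.
Mind the look-alikes: they are no part of the job. What is shaped like the free_stand but pink is not meant.

How it is judged:
On the way, in this order (a step that is already met when the one before it is completed fails the run):
1. the lid is tipped up more than 14 degrees with its tail still under the keeper lip (angle between lid's own z axis and vertical above 0.25 rad and distance between lid_tail and tub_heel below 0.02 m), for 0.1 s.
2. the lid is down on the floor of the empty stand's slot while still held in the fingers (x of lid_tail in the frame of free_stand between 0.042 and 0.058 m and z of lid_tail in the frame of free_stand below 0.042 m and contact force between the fingers and lid above 1 N), for 0.1 s.
At the end, for the whole second after the job is handed in: The lid rests in the empty stand's slot: its tail within 6 mm above the slot floor, within 20 mm of the slot's middle sideways, the board within 6 degrees of the slot's slope with its upper face uppermost, released and still (x of lid_tail in the frame of free_stand between 0.042 and 0.058 m and z of lid_tail in the frame of free_stand below 0.036 m and y of lid_tail in the frame of free_stand between -0.02 and 0.02 m and angle between lid's own z axis and vertical between 0.7 and 0.905 rad and linear speed of lid below 0.02 m/s and angular speed of lid below 0.1 rad/s); the robot touches nothing.
It fails at once if the bowl is moved by more than 20 mm (distance of bowl from where it was at the start of the episode above 0.02 m).
It fails at once if the jar is moved by more than 20 mm (distance of jar from where it was at the start of the episode above 0.02 m).
It fails at once if the cutter is moved by more than 20 mm (distance of cutter from where it was at the start of the episode above 0.02 m).
It fails at once if the spare lid is moved by more than 20 mm (distance of spare_lid from where it was at the start of the episode above 0.02 m).
It also fails if it takes over 54 s, if anything falls off the work surface, if the arm or the gripper's body presses on something with over 40 N, if the wrist force passes 120 N, or if a joint passes its speed limit or range.

## Working session

There is one attempt and no reset: what is moved stays moved. The work goes in short steps, Python scripts to look and compute and a shell command to move; the robot and the scene stay as the last step left them, time stands still between calls to the robot, and variables do not carry over. Pictures are saved under pics/ and viewed, at most 10 in all, crops included, and the job is handed in when it is done.

```bash
mkdir -p pics; ls
python3 - <<'E'
from station import manip
import cv2,numpy as np
s=manip.get_state();print(s['time_s'],s['eef_pos'],s['tcp_rot'],s['finger_gap'])
ims=[]
for n in ['side','top']:
    p=manip.get_image(n);ims.append(p['color'])
    R=cv2.Rodrigues(np.array(p['rvec'],float))[0];print(n,'cam',-R.T@np.array(p['tvec']).ravel(), p['mtx'][0][0])
    for t in ['tub','lid','lid_grip','lid_tail','tub_heel','free_stand','slot_floor','full_stand','spare_lid','bowl','jar','cutter']:
        for d in manip.spot_point(p,t)[:3]: print(n,t,round(d['confidence'],2),np.round(d['point'],3))
    cv2.imwrite(f'pics/{n}.png',p['color'][:,:,::-1])
E
```

```text
pics
0.0 [0.2027606  0.48400014 0.23073773] [ 1.97107037e-01  9.80381771e-01 -5.76166201e-04 -2.60010056e-04] 0.08521332980848437
side cam [0.44375407 0.81912247 0.66942273] 554.7331547225584
side tub 0.95 [ 0.617  0.013 -0.003]
side lid 0.8 [0.618 0.013 0.084]
side lid 0.6 [0.693 0.013 0.087]
side lid_grip 0.92 [0.533 0.017 0.114]
side lid_tail 0.57 [0.689 0.013 0.088]
side tub_heel 0.8 [0.69  0.009 0.078]
side free_stand 0.69 [ 0.599 -0.252 -0.002]
side free_stand 0.59 [ 0.348  0.231 -0.003]
side slot_floor 0.72 [ 0.65  -0.258  0.031]
side slot_floor 0.72 [0.396 0.212 0.027]
side full_stand 0.77 [0.594 0.252 0.001]
side spare_lid 0.71 [ 0.599  0.246 -0.004]
side spare_lid 0.49 [0.533 0.018 0.113]
side bowl 0.88 [0.797 0.13  0.001]
side jar 0.81 [ 0.786 -0.092 -0.002]
side jar 0.5 [0.796 0.132 0.003]
side cutter 0.79 [0.386 0.011 0.005]
side cutter 0.28 [ 0.619  0.013 -0.004]
top cam [ 0.39759088 -0.00859318  1.20287215] 597.1323987131135
top lid_grip 0.89 [0.534 0.016 0.111]
top lid_tail 0.65 [0.692 0.013 0.082]
top tub_heel 0.57 [0.691 0.008 0.075]
top free_stand 0.9 [ 0.347  0.232 -0.002]
top slot_floor 0.84 [0.394 0.213 0.029]
top slot_floor 0.81 [ 0.648 -0.261  0.029]
top slot_floor 0.69 [ 0.788 -0.091  0.002]
top spare_lid 0.97 [0.594 0.25  0.003]
top bowl 0.78 [ 0.797  0.131 -0.001]
top jar 0.76 [ 0.787 -0.094  0.003]
top jar 0.68 [ 0.796  0.132 -0.001]
top jar 0.44 [0.387 0.011 0.   ]
top cutter 0.68 [ 0.386  0.011 -0.001]
```

View pics/top.png

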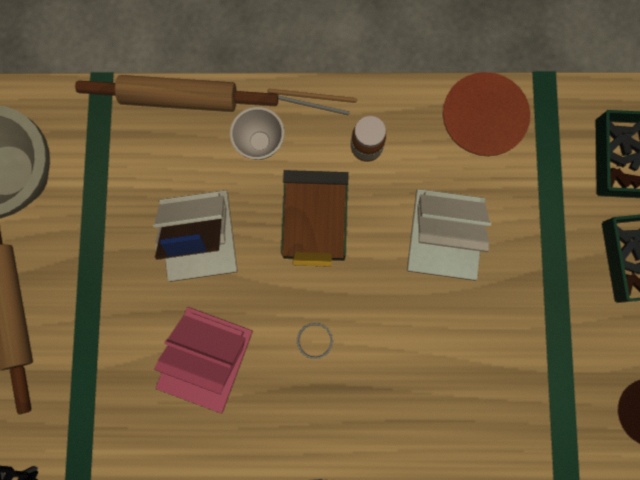

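View pics/side.png

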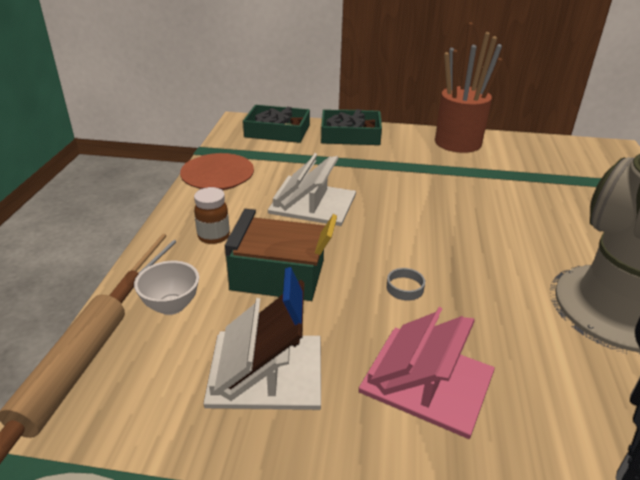

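The top view shows the tub at about (315, 215), with its lip to the back at row 178 and the yellow grip at (312, 262). The empty white stand is at (450, 235), turned a few degrees. The spare lid with the blue grip is in the left white stand at (195, 235), and the pink look-alike at (205, 360) is to be ignored. The side view agrees with this.

```bash
cat > h.py <<'E'
from station import manip
import numpy as np, cv2
from scipy.spatial.transform import Rotation as Ro
def cur():
    s=manip.get_state(); return np.array(s['eef_pos']),Ro.from_quat(s['tcp_rot'])
def Rz(d): return Ro.from_euler('z',d,degrees=True)
def lidR(yaw,tilt): return Rz(yaw)*Ro.from_euler('y',tilt,degrees=True)   # tilt>0: near edge up
A=np.arctan2(.438,.899)
G=Ro.from_matrix(np.column_stack([np.cross([.899,0,.438],[.438,0,-.899]),[.899,0,.438],[.438,0,-.899]])) # tool in lid
def tool(Rl): return Rl*G
def row(p,R,p0=None,R0=None):
    if p0 is None: p0,R0=cur()
    return np.round(np.r_[R0.inv().apply(np.array(p)-p0)/.04,(R0.inv()*R).as_rotvec(degrees=True)],2).tolist()
def avg(names,cams,n=2,near=None,spots='spot_point'):
    out={}
    for c in cams:
        for _ in range(n):
            p=manip.get_image(c)
            for t in names:
                for d in getattr(manip,spots)(p,t):
                    if d['confidence']>.4 and (near is None or np.linalg.norm(np.array(d['point'])-near[t])<.03):
                        out.setdefault((c,t),[]).append(d['point']); break
    for k,v in out.items(): print(k,len(v),np.round(np.mean(v,0),4),np.round(np.std(v,0),4))
    return out
E
python3 - <<'E'
from h import *
near={'lid_grip':[.533,.016,.113],'lid_tail':[.691,.013,.085],'tub_heel':[.691,.009,.078],'slot_floor':[.649,-.259,.03],'free_stand':[.599,-.253,0],'tub':[.617,.013,0]}
avg(list(near),['top','side'],5,near)
Rl=lidR(-1.5,0);R=tool(Rl)
g=np.array([.5335,.0165,.113])
print(R.as_matrix().round(2))
print('via',row([.45,.1,.33],R)); print('standoff',row(g-R.apply([0,0,.12-.019]),R))
E
```

```text
('top', 'lid_grip') 4 [0.5333 0.0156 0.1096] [0.0012 0.0007 0.0024]
('top', 'lid_tail') 5 [0.6917 0.0116 0.0838] [0.0017 0.0014 0.0008]
('top', 'tub_heel') 5 [0.6929 0.0086 0.0764] [0.0012 0.002  0.0017]
('top', 'slot_floor') 5 [ 0.6475 -0.2633  0.0288] [0.0019 0.0019 0.0007]
('top', 'free_stand') 5 [ 0.6015 -0.2534 -0.0016] [0.0008 0.0012 0.0013]
('side', 'lid_grip') 4 [0.5333 0.0171 0.1126] [0.0012 0.0017 0.0013]
('side', 'lid_tail') 5 [0.691  0.0113 0.0873] [0.0009 0.0017 0.0011]
('side', 'tub_heel') 5 [0.6874 0.0087 0.0765] [0.0018 0.0021 0.0007]
('side', 'free_stand') 5 [ 5.984e-01 -2.527e-01  3.000e-04] [0.0002 0.0013 0.0018]
('side', 'tub') 5 [ 0.6154  0.0143 -0.0026] [0.001  0.0018 0.002 ]
('side', 'slot_floor') 4 [ 0.6479 -0.2593  0.0286] [0.0022 0.0006 0.0017]
[[ 0.03  0.9   0.44]
 [ 1.   -0.02 -0.01]
 [-0.    0.44 -0.9 ]]
via [-9.41, -6.47, -2.47, -22.76, -15.57, 67.52]
standoff [-11.11, -7.99, 0.69, -22.76, -15.57, 67.52]
```

```bash
python3 -m pendant '[-3,-2,-2.5,0,0,0,0.6, -9.4,-6.5,-2.5,-22.8,-15.6,67.5,0.6,-9.4,-6.5,-2.5,-22.8,-15.6,67.5,0.6,-9.4,-6.5,-2.5,-22.8,-15.6,67.5,0.6,-9.4,-6.5,-2.5,-22.8,-15.6,67.5,0.6,-9.4,-6.5,-2.5,-22.8,-15.6,67.5,0.6,-9.4,-6.5,-2.5,-22.8,-15.6,67.5,0.6,-9.4,-6.5,-2.5,-22.8,-15.6,67.5,0.6,-9.4,-6.5,-2.5,-22.8,-15.6,67.5,0.6,-9.4,-6.5,-2.5,-22.8,-15.6,67.5,0.6,-9.4,-6.5,-2.5,-22.8,-15.6,67.5,0.6,-9.4,-6.5,-2.5,-22.8,-15.6,67.5,0.6]' 60
python3 - <<'E'
from h import *
Rl=lidR(-1.7,0);R=tool(Rl)
g=np.array([.5335,.0165,.113])
print(manip.get_state()['qpos'])
print('standoff',row(g-R.apply([0,0,.10-.019]),R))
E
```

```text
time_s: 5.8
eef_pos: [0.4507, 0.0955, 0.3322]
tcp_rot: [0.701, 0.676, 0.158, 0.163]
ft_force: [-0.3, 0.7, 0.3]
finger_gap: 0.0512
grasp_force: 0.0
[-0.05043021 -0.13661759  1.79822531  0.00846437  1.02244854 -0.01804844]
standoff [-1.91, -0.49, 3.83, 0.24, 0.11, -0.29]
```

```bash
python3 -m pendant '[-0.95,-0.25,1.9,0,0,0,0.6,-1.9,-0.5,3.8,0,0,-0.3,0.6,-1.9,-0.5,3.8,0,0,-0.3,0.6,-1.9,-0.5,3.8,0,0,-0.3,0.6,-1.9,-0.5,3.8,0,0,-0.3,0.6,-1.9,-0.5,3.8,0,0,-0.3,0.6]'
python3 - <<'E'
from h import *
p=manip.get_image('wrist'); cv2.imwrite('pics/w1.png',p['color'][:,:,::-1])
for t in ['lid_grip','lid_tail','lid']: print(t,[(round(d['confidence'],2),np.round(d['point'],4)) for d in manip.spot_point(p,t)[:2]])
Rl=lidR(-1.7,0);R=tool(Rl)
g=np.array([.5335,.0165,.113])
print(R.inv().apply(g-cur()[0]),'grasp',row(g+R.apply([0,0,.019]),R))
E
```

```text
time_s: 6.3
eef_pos: [0.4954, 0.0212, 0.1842]
tcp_rot: [0.697, 0.681, 0.155, 0.16]
ft_force: [0.2, -0.2, 1.3]
finger_gap: 0.0512
grasp_force: 0.0
lid_grip [(0.75, array([0.5316, 0.0188, 0.1094]))]
lid_tail [(0.85, array([0.6912, 0.011 , 0.0893]))]
lid [(0.59, array([0.614 , 0.0113, 0.0801])), (0.49, array([ 5.983e-01, -2.532e-01, -1.000e-04]))]
[-0.00488354  0.00069459  0.08358773] grasp [-0.13, 0.01, 2.56, 0.23, -0.09, 0.57]
```

View pics/w1.png

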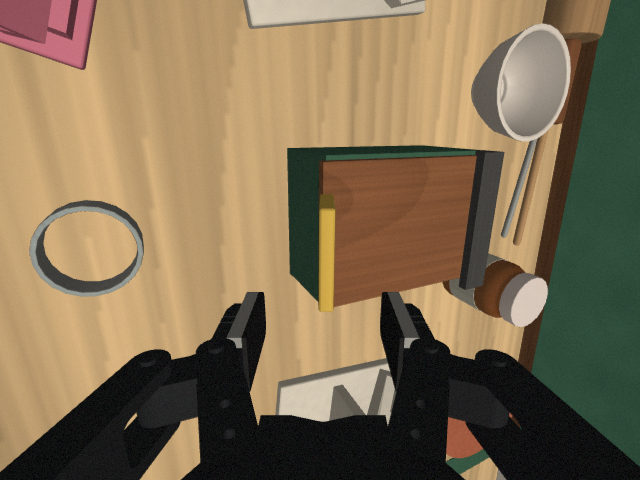

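The grip board's edge at (327, 255) lies midway between the fingers, at about column 323, so the alignment is good. I go in and close.

```bash
python3 -m pendant '[-0.1,0,0.8,0.2,0,0.5,0.6,-0.1,0,1.5,0.2,0,0.5,0.6,-0.1,0,2.1,0.2,0,0.5,0.6,-0.1,0,2.5,0.2,0,0.5,0.6,-0.1,0,2.5,0.2,0,0.5,0.6,-0.1,0,2.5,0.2,0,0.5,0.3,-0.1,0,2.5,0.2,0,0.5,0.1,-0.1,0,2.5,0.2,0,0.5,0,-0.1,0,2.5,0.2,0,0.5,0,-0.1,0,2.5,0.2,0,0.5,0]' 60
python3 - <<'E'
from h import *
p,R=cur(); print(p,R.as_matrix().round(3).tolist(),manip.get_state()['grasp_force'])
E
```

```text
time_s: 7.33
eef_pos: [0.5401, 0.0168, 0.0977]
tcp_rot: [0.699, 0.679, 0.157, 0.161]
ft_force: [-6.6, 2.3, 8.7]
finger_gap: 0.0093
grasp_force: 59.8
[0.54013004 0.01677549 0.09774196] [[0.029, 0.899, 0.438], [1.0, -0.026, -0.012], [0.001, 0.438, -0.899]] 59.81183409690857
```

The lid is held: gap 9.3 mm against a 10 mm board, grip force 60 N. Next I tip it about its tail corner.

```bash
cat >> h.py <<'E'
GT=.0168
gl=np.array([-.084,0,.0328]); cl=np.array([.075,0,0])
def pose(C,yaw,tilt):
    Rl=lidR(yaw,tilt);R=tool(Rl)
    return np.array(C)+Rl.apply(gl-cl)+R.apply([0,0,GT]),R
def corner():  # where corner is and yaw/tilt, from tool
    p,R=cur();Rl=R*G.inv();C=p-R.apply([0,0,GT])-Rl.apply(gl-cl)
    z=Rl.as_matrix()[:,2];x=Rl.as_matrix()[:,0]
    return C.round(4),'yaw %.2f tilt %.2f roll %.2f'%(np.degrees(np.arctan2(x[1],x[0])),np.degrees(np.arctan2(-x[2],np.hypot(x[0],x[1]))),np.degrees(np.arctan2(Rl.as_matrix()[2,1],Rl.as_matrix()[2,2])))
E
python3 - <<'E'
from h import *
print(corner()); C=corner()[0]
for dx,dz,t in [(0,.0005,5),(0,.001,10),(-.002,.002,15),(-.003,.002,20),(-.003,.002,25)]:
    print(t,row(*pose(C+[dx,0,dz],-1.6,t)))
E
```

```text
(array([0.6917, 0.0124, 0.08  ]), 'yaw -1.65 tilt -0.00 roll 0.07')
5 [-0.0, 0.2, -0.28, 5.0, -0.04, -0.08]
10 [-0.0, 0.42, -0.55, 10.0, -0.04, -0.07]
15 [-0.0, 0.62, -0.83, 15.0, -0.04, -0.07]
20 [-0.0, 0.85, -1.05, 20.0, -0.05, -0.07]
25 [-0.0, 1.12, -1.24, 25.0, -0.05, -0.07]
```

```bash
python3 -m pendant '[0,0.1,-0.14,2.5,0,0,0,0,0.2,-0.28,5,0,0,0,0,0.31,-0.42,7.5,0,0,0,0,0.42,-0.55,10,0,0,0,0,0.62,-0.83,15,0,0,0,0,0.85,-1.05,20,0,0,0,0,1.12,-1.24,25,0,0,0,0,1.12,-1.24,25,0,0,0,0,1.12,-1.24,25,0,0,0]' 80
python3 - <<'E'
from h import *
print(corner()); C=corner()[0]
p=manip.get_image('side'); cv2.imwrite('pics/s2.png',cv2.resize(p['color'][140:340,180:400,::-1],None,fx=2.5,fy=2.5))
print([(d['confidence'],d['point']) for d in manip.spot_point(p,'lid_tail')[:2]])
for dx,dz,t in [(-.015,.002,25),(-.03,.003,25),(-.045,.005,25),(-.06,.02,28),(-.06,.05,34),(-.06,.09,40),(-.06,.12,46)]:
    print(t,row(*pose(C+[dx,0,dz],-1.6,t)))
E
```

```text
time_s: 8.08
eef_pos: [0.5588, 0.0161, 0.16]
tcp_rot: [0.717, 0.697, 0.006, 0.005]
ft_force: [0.9, 1.1, -1.7]
finger_gap: 0.0092
grasp_force: 78.8
(array([0.6886, 0.0125, 0.0798]), 'yaw -1.61 tilt 25.04 roll 0.09')
[(0.57, [0.6906, 0.0148, 0.0864]), (0.2, [0.3863, 0.0104, 0.0012])]
25 [-0.01, -0.36, -0.06, -0.04, -0.09, -0.06]
25 [-0.02, -0.73, -0.09, -0.04, -0.09, -0.06]
25 [-0.03, -1.11, -0.15, -0.04, -0.09, -0.06]
28 [-0.04, -1.36, -0.69, 2.96, -0.09, -0.06]
34 [-0.04, -1.1, -1.76, 8.96, -0.09, -0.06]
40 [-0.04, -0.8, -3.04, 14.96, -0.1, -0.05]
46 [-0.04, -0.48, -4.04, 20.96, -0.1, -0.05]
```

View pics/s2.png

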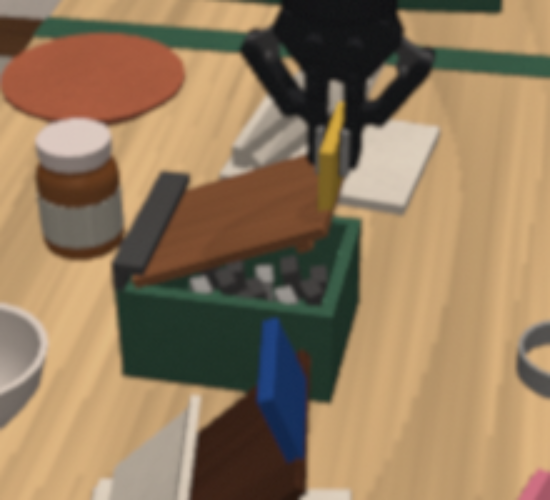

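The lid is tipped 25° with its tail still under the lip at (140, 275) in the crop. Now I draw it out and lift it.

```bash
python3 -m pendant '[0,-0.36,-0.06,0,0,0,0,0,-0.73,-0.09,0,0,0,0,0,-1.1,-0.15,0,0,0,0,0,-1.36,-0.7,3,0,0,0,0,-1.1,-1.76,9,0,0,0,0,-0.8,-3.04,15,0,0,0,0,-0.5,-4.04,21,0,0,0,0,-0.5,-4.04,21,0,0,0,0,-0.5,-4.04,21,0,0,0]' 80
python3 - <<'E'
from h import *
print(corner(),manip.get_state()['finger_gap'])
near={'slot_floor':[.649,-.26,.03],'free_stand':[.6,-.253,0]}
p=manip.get_image('top')
a=p['color'][180:290,400:500,::-1]; cv2.imwrite('pics/t3.png',cv2.resize(a,None,fx=5.4,fy=5.4,interpolation=cv2.INTER_CUBIC))
np.savez('top3.npz',**{k:np.array(p[k]) for k in ['color','mtx','rvec','tvec']})
p=manip.get_image('side');np.savez('side3.npz',**{k:np.array(p[k]) for k in ['color','mtx','rvec','tvec']})
print([(d['confidence'],d['point']) for d in manip.spot_point(p,'lid_tail')[:1]])
E
```

```text
time_s: 8.93
eef_pos: [0.5384, 0.0161, 0.327]
tcp_rot: [0.707, 0.687, -0.119, -0.122]
ft_force: [-0.0, 0.3, -1.3]
finger_gap: 0.0089
grasp_force: 79.0
(array([0.6318, 0.0134, 0.2062]), 'yaw -1.65 tilt 45.63 roll 0.02') 0.00889300957545023
[(0.65, [0.6348, 0.0122, 0.2089])]
```

View pics/t3.png

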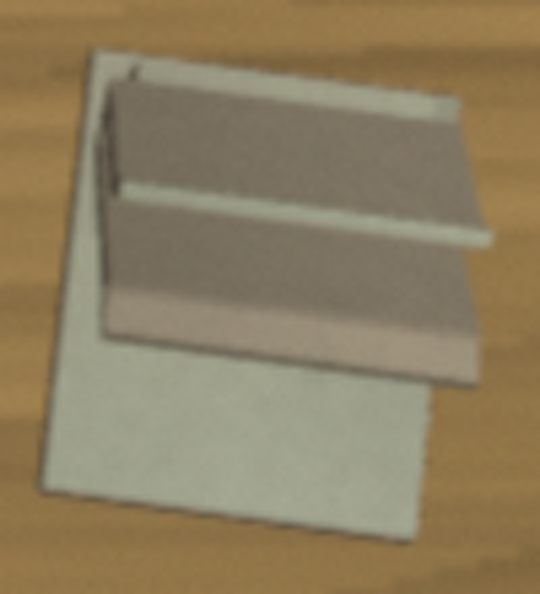

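The crop shows the empty stand turned clockwise. Its base corners are front-left (43, 490), front-right (412, 540), back-left (92, 52) and back-right (458, 97), and its back wall's top edge runs from (118, 188) to (490, 240).

Run:
```python
from h import *
from scipy.optimize import least_squares
p=np.load('top3.npz')
px=np.array([[43,490],[412,540],[92,52],[458,97]])/5.4+[400,180]
def proj(P): return cv2.projectPoints(np.array(P,float),p['rvec'].astype(float),p['tvec'].astype(float),p['mtx'].astype(float),None)[0][:,0]
L=np.array([[-.085,.07,0],[-.085,-.07,0],[.085,.07,0],[.085,-.07,0]])
for T in [0.0,.006,.012]:
    def f(v):
        P=Rz(v[2]*100).apply(L+[0,0,T])+[v[0],v[1],0]
        return (proj(P)-px).ravel()
    r=least_squares(f,[.6,-.253,-.07])
    print(T,r.x*[1,1,100],f(r.x).round(1), 'slot',r.x[:2]+Rz(r.x[2]*100).apply([.05,0,0])[:2])
# wall edges yaw (horizontal lines): back wall top edge at z~.08, front wall
K=p['mtx'];R=cv2.Rodrigues(p['rvec'].astype(float))[0];c=-R.T@p['tvec'].ravel()
def bp(u,z):
    d=R.T@np.linalg.inv(K)@np.r_[np.array(u)/5.4+[400,180],1];return c+d*(z-c[2])/d[2]
for a,b,z in [((118,188),(490,240),.085),((105,335),(478,383),.105)]:
    A,B=bp(a,z),bp(b,z);print(A.round(4),B.round(4),np.linalg.norm(A-B),np.degrees(np.arctan2((B-A)[0],-(B-A)[1])))
```

```text
0.0 [ 0.59874053 -0.2547085  -7.5322829 ] [-0.4  0.   0.5  0.  -0.1 -0.2 -0.   0.2] slot [ 0.64830909 -0.26126274]
0.006 [ 0.59775751 -0.2534804  -7.53364687] [-0.6  0.2  0.7  0.2 -0.3 -0.5  0.2  0. ] slot [ 0.64732591 -0.26003582]
0.012 [ 0.59677465 -0.2522523  -7.53502478] [-0.8  0.4  0.8  0.5 -0.4 -0.7  0.4 -0.2] slot [ 0.64634289 -0.25880891]
[ 0.6218 -0.1915  0.085 ] [ 0.6034 -0.3215  0.085 ] 0.13129160274168428 -8.063236534742469
[ 0.5663 -0.1827  0.105 ] [ 0.5499 -0.3099  0.105 ] 0.1282828976988134 -7.342473949405486
```

```bash
cat >> h.py <<'E'
F=np.array([.648,-.2605,.030]);SY=-7.5
def slot(d,off=0,tilt=46,lat=0):
    Rs=Rz(SY);a=Rs.apply([.695,0,-.719]);w=Rs.apply([.719,0,.695])
    T=F-d*a+off*w+Rs.apply([0,lat,0]); return pose(T-lidR(SY,tilt).apply([0,0,.004]),SY,tilt)
def inslot():
    p,R=cur();Rl=R*G.inv();T=p-R.apply([0,0,GT])+Rl.apply([.159,0,-.0288])
    v=Rz(-SY).apply(T-F);return 'd %.4f off %.4f lat %.4f'%(-v@[.695,0,-.719],v@[.719,0,.695],v[1])
E
python3 - <<'E'
from h import *
print(row(*slot(.17)),slot(.17)[0])
E
```

```text
[-6.3, -1.74, 1.94, -0.22, 1.91, 5.53] [ 0.43619136 -0.23261486  0.27082679]
```

```bash
python3 -m pendant '[-1,-0.3,0,0,0.3,1,0,-2,-0.6,0.2,0,0.6,2,0,-3,-1,0.6,0,1,3,0,-4,-1.2,1.1,-0.1,1.3,4,0,-5,-1.5,1.5,-0.2,1.6,5,0,-5.8,-1.65,1.8,-0.2,1.9,5.5,0,-6.3,-1.74,1.94,-0.2,1.9,5.5,0,-6.3,-1.74,1.94,-0.2,1.9,5.5,0,-6.3,-1.74,1.94,-0.2,1.9,5.5,0]' 80
python3 - <<'E'
from h import *
print(corner(),inslot())
s=manip.get_state();print(s['qpos'])
p=manip.get_image('side')
for t in ['lid_tail','slot_floor','lid_grip']: print(t,[(round(d['confidence'],2),np.round(d['point'],4)) for d in manip.spot_point(p,t)[:2]])
p=manip.get_image('wrist');cv2.imwrite('pics/w4.png',p['color'][:,:,::-1])
for t in ['lid_tail','slot_floor','lid_grip']: print(t,[(round(d['confidence'],2),np.round(d['point'],4)) for d in manip.spot_point(p,t)[:2]])
for d in [.14,.12,.1,.085]: print(d,row(*slot(d)))
E
```

```text
time_s: 9.83
eef_pos: [0.4351, -0.2327, 0.2706]
tcp_rot: [0.741, 0.649, -0.115, -0.132]
ft_force: [0.1, 0.1, -1.7]
finger_gap: 0.009
grasp_force: 79.0
(array([ 0.5267, -0.2447,  0.149 ]), 'yaw -7.50 tilt 46.11 roll 0.14') d 0.1706 off -0.0012 lat -0.0002
[-0.6412645   0.41348845  1.29432929 -0.1695286   1.74188085 -0.51186877]
lid_tail [(0.83, array([ 0.529 , -0.2463,  0.1556])), (0.5, array([ 0.5994, -0.254 , -0.0018]))]
slot_floor [(0.95, array([ 0.6478, -0.2595,  0.0281])), (0.79, array([0.3967, 0.2142, 0.0297]))]
lid_grip [(0.87, array([ 0.44  , -0.2341,  0.2848]))]
lid_tail [(0.6, array([ 0.5305, -0.2437,  0.1571]))]
slot_floor []
lid_grip [(0.6, array([ 0.4397, -0.2328,  0.2867]))]
0.14 [-0.02, 0.67, 0.37, 0.05, 0.05, 0.07]
0.12 [-0.02, 1.12, 0.59, 0.05, 0.05, 0.07]
0.1 [-0.02, 1.57, 0.81, 0.05, 0.05, 0.07]
0.085 [-0.02, 1.91, 0.97, 0.05, 0.05, 0.07]
```

View pics/w4.png

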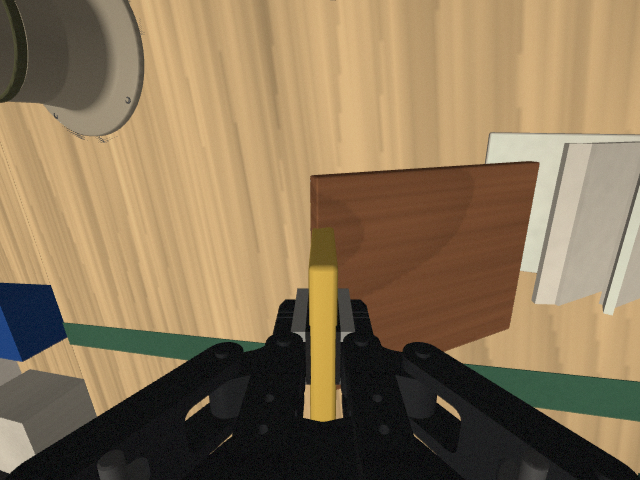

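The wrist view shows the lid firmly held, with its tail edge at (525, 245) parallel to the stand's wall edge at (560, 220). I move closer and check from the side.

```bash
python3 -m pendant '[0,0.35,0.2,0,0,0,0,0,0.7,0.37,0,0,0,0,0,1.02,0.54,0,0,0,0,0,1.23,0.65,0,0,0,0,0,1.23,0.65,0,0,0,0]' 80
python3 - <<'E'
from h import *
print(corner(),inslot())
for n in ['side','side','wrist']:
    p=manip.get_image(n)
    if n=='side': q=p
    for t in ['lid_tail','slot_floor','lid_grip']: print(t,[(round(d['confidence'],2),np.round(d['point'],4)) for d in manip.spot_point(p,t)[:2]])
P,R=cur();Rl=R*G.inv();g=P-R.apply([0,0,GT]);print('mine tail',g+Rl.apply([.159,0,-.0288]),'grip',g)
# overlay of predicted lid outline and slot lines on the side picture
im=q['color'][:,:,::-1].copy()
L=lambda pts:g+Rl.apply(np.array(pts,float)-gl)
pj=lambda X:(cv2.projectPoints(np.array(X,float),np.array(q['rvec'],float),np.array(q['tvec'],float),np.array(q['mtx'],float),None)[0][:,0]*5)
im=cv2.resize(im[130:230,250:400],None,fx=5,fy=5,interpolation=cv2.INTER_CUBIC)
o=np.array([250,130])*5
def poly(X,c): cv2.polylines(im,[np.round(pj(X)-o).astype(int)],True,c,1)
poly(L([[-.075,.058,.008],[.075,.058,.008],[.075,.058,0],[-.075,.058,0]]),(0,255,255))
Rs=Rz(SY);S=lambda v:F+Rs.apply(v)
a=np.array([.695,0,-.719]);w=np.array([.719,0,.695]);y=np.array([0,.065,0])
poly([S(y-.006*w),S(y+.006*w),S(y+.006*w-.06*a),S(y-.006*w-.095*a)],(0,0,255)) 
cv2.imwrite('pics/s5.png',im)
E
```

```text
time_s: 10.65
eef_pos: [0.4742, -0.2371, 0.2294]
tcp_rot: [0.74, 0.65, -0.115, -0.132]
ft_force: [0.2, -0.3, -2.4]
finger_gap: 0.0091
grasp_force: 79.0
(array([ 0.5658, -0.2489,  0.1079]), 'yaw -7.37 tilt 46.08 roll 0.08') d 0.1137 off -0.0015 lat 0.0007
lid_tail [(0.57, array([ 0.568 , -0.2502,  0.1144]))]
slot_floor [(0.76, array([0.3955, 0.2123, 0.0272])), (0.67, array([ 0.6479, -0.2612,  0.0272]))]
lid_grip [(0.6, array([ 0.4793, -0.2403,  0.2446]))]
lid_tail [(0.68, array([ 0.6474, -0.258 ,  0.0264])), (0.66, array([ 0.5673, -0.2506,  0.1165]))]
slot_floor [(0.95, array([ 0.6509, -0.2594,  0.0266])), (0.72, array([0.3982, 0.2136, 0.029 ]))]
lid_grip [(0.86, array([ 0.4809, -0.2365,  0.2491])), (0.58, array([5.965e-01, 2.546e-01, 5.000e-04]))]
lid_tail [(0.7, array([ 0.5683, -0.2518,  0.1156])), (0.23, array([ 0.5978, -0.249 , -0.0011]))]
slot_floor []
lid_grip []
mine tail [ 0.56852295 -0.25006692  0.11270416] grip [ 0.47944037 -0.2383061   0.2470039 ]
```

View pics/s5.png

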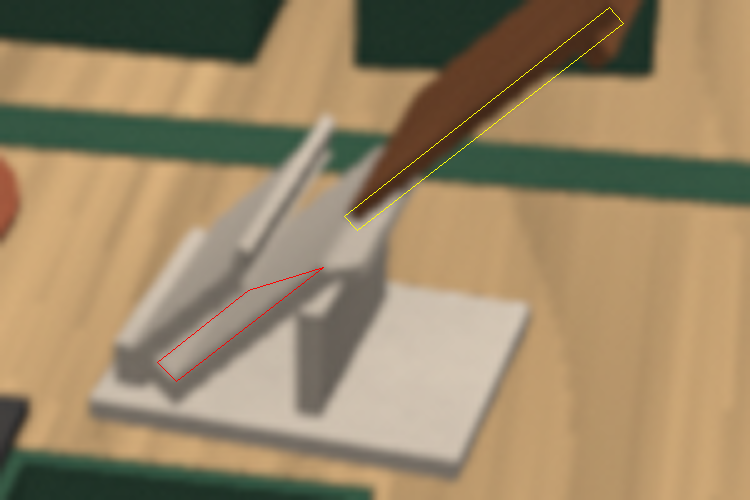

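The overlay puts the lid within about 3 mm of prediction, slightly high. I move in above the backrest and feel for it before sliding down.

Run:
```python
from h import *
for d,o in [(.1,0),(.085,0),(.08,0)]: print(d,o,row(*slot(d,o)))
```

```text
0.1 0 [0.0, 0.34, 0.16, 0.05, 0.03, 0.01]
0.085 0 [0.0, 0.68, 0.32, 0.05, 0.03, 0.01]
0.08 0 [0.0, 0.79, 0.38, 0.05, 0.03, 0.01]
```

```bash
python3 -m pendant '[0,0.2,0.09,0,0,0,0,0,0.4,0.19,0,0,0,0,0,0.6,0.28,0,0,0,0,0,0.79,0.38,0,0,0,0,0,0.79,0.38,0,0,0,0,0,0.79,0.38,0,0,0,0]' 80
python3 - <<'E'
from h import *
print(inslot(),corner(),manip.get_state()['ft_force'])
for o in [-.002,-.004,-.006]: print(row(*slot(.08,o)))
E
```

```text
time_s: 11.75
eef_pos: [0.4983, -0.2406, 0.2053]
tcp_rot: [0.74, 0.65, -0.115, -0.131]
ft_force: [0.3, -0.4, -2.7]
finger_gap: 0.0089
grasp_force: 79.1
d 0.0794 off -0.0006 lat 0.0002 (array([ 0.59  , -0.2526,  0.0839]), 'yaw -7.45 tilt 46.02 roll 0.01') [ 0.330778   -0.43742583 -2.65902505]
[-0.0, -0.03, 0.03, -0.02, 0.0, 0.04]
[-0.0, -0.05, 0.07, -0.02, 0.0, 0.04]
[-0.0, -0.07, 0.12, -0.02, 0.0, 0.04]
```

```bash
for i in 1 2; do :; done; python3 -m pendant '[0,-0.01,0.02,0,0,0,0,0,-0.02,0.035,0,0,0,0,0,-0.03,0.05,0,0,0,0,0,-0.03,0.05,0,0,0,0]' 80
python3 -c "
from h import *
print(inslot(),corner())"
python3 -m pendant '[0,-0.01,0.02,0,0,0,0,0,-0.02,0.035,0,0,0,0,0,-0.03,0.05,0,0,0,0,0,-0.03,0.05,0,0,0,0]' 80
python3 -c "
from h import *
print(inslot(),corner())"
```

```text
time_s: 12.08
eef_pos: [0.4964, -0.2406, 0.205]
tcp_rot: [0.74, 0.649, -0.114, -0.13]
ft_force: [1.5, 0.6, -1.5]
finger_gap: 0.0091
grasp_force: 79.3
d 0.0804 off -0.0018 lat -0.0001 (array([ 0.5885, -0.2527,  0.0838]), 'yaw -7.52 tilt 45.87 roll -0.05')
time_s: 12.42
eef_pos: [0.4951, -0.2405, 0.2041]
tcp_rot: [0.741, 0.65, -0.114, -0.129]
ft_force: [3.3, -0.3, 4.9]
finger_gap: 0.0091
grasp_force: 80.0
d 0.0806 off -0.0030 lat -0.0003 (array([ 0.5875, -0.2528,  0.0831]), 'yaw -7.56 tilt 45.76 roll -0.11')
```

Contact shows up at an offset of about −2 mm, where the model predicts it, so the slot is located within half a millimetre. Back to centre and slide in.

Run:
```python
from h import *
for d in [.08,.06,.04,.02]: print(d,row(*slot(d,0)))
```

```text
0.08 [0.0, 0.06, -0.07, 0.24, 0.08, -0.01]
0.06 [0.0, 0.5, 0.15, 0.24, 0.08, -0.01]
0.04 [0.0, 0.95, 0.37, 0.24, 0.08, -0.01]
0.02 [0.0, 1.4, 0.59, 0.24, 0.08, -0.01]
```

```bash
python3 -m pendant '[0,0.06,-0.07,0.2,0,0,0,0,0.06,-0.07,0.2,0,0,0,0,0.17,-0.01,0.2,0,0,0,0,0.28,0.04,0.2,0,0,0,0,0.39,0.1,0.2,0,0,0,0,0.5,0.15,0.2,0,0,0,0,0.61,0.21,0.2,0,0,0,0,0.72,0.26,0.2,0,0,0,0,0.72,0.26,0.2,0,0,0,0,0.72,0.26,0.2,0,0,0]' 80
python3 - <<'E'
from h import *
print(inslot(),corner())
for d in [.04,.02,.01,0.005,0.,-.003]: print(d,row(*slot(d,0)))
E
```

```text
time_s: 13.25
eef_pos: [0.5181, -0.2432, 0.1829]
tcp_rot: [0.74, 0.649, -0.115, -0.132]
ft_force: [3.1, -0.4, -2.2]
finger_gap: 0.009
grasp_force: 79.4
d 0.0494 off -0.0021 lat 0.0002 (array([ 0.6097, -0.2552,  0.0613]), 'yaw -7.47 tilt 46.14 roll 0.00')
0.04 [-0.0, 0.23, 0.06, -0.14, 0.01, 0.03]
0.02 [-0.0, 0.68, 0.28, -0.14, 0.01, 0.03]
0.01 [-0.0, 0.9, 0.39, -0.14, 0.01, 0.03]
0.005 [-0.0, 1.02, 0.44, -0.14, 0.01, 0.03]
0.0 [-0.0, 1.13, 0.5, -0.14, 0.01, 0.03]
-0.003 [-0.01, 1.2, 0.53, -0.14, 0.01, 0.03]
```

```bash
python3 -m pendant '[0,0.12,0.01,0,0,0,0,0,0.23,0.06,0,0,0,0,0,0.34,0.12,0,0,0,0,0,0.45,0.17,0,0,0,0,0,0.56,0.22,0,0,0,0,0,0.68,0.28,0,0,0,0,0,0.79,0.33,0,0,0,0,0,0.9,0.39,0,0,0,0,0,0.9,0.39,0,0,0,0,0,0.9,0.39,0,0,0,0]' 80
python3 - <<'E'
from h import *
print(inslot(),corner())
for d in [0.005,0.,-.003]: print(d,row(*slot(d,-.0005)))
E
```

```text
time_s: 14.08
eef_pos: [0.546, -0.247, 0.1561]
tcp_rot: [0.74, 0.649, -0.116, -0.132]
ft_force: [-0.3, -0.0, -2.1]
finger_gap: 0.0085
grasp_force: 79.1
d 0.0106 off -0.0006 lat 0.0001 (array([ 0.6374, -0.259 ,  0.0344]), 'yaw -7.48 tilt 46.19 roll -0.02')
0.005 [-0.0, 0.12, 0.07, -0.19, 0.02, 0.02]
0.0 [-0.0, 0.23, 0.12, -0.19, 0.02, 0.02]
-0.003 [-0.0, 0.3, 0.16, -0.19, 0.02, 0.02]
```

```bash
python3 -m pendant '[0,0.06,0.03,0,0,0,0,0,0.12,0.07,0,0,0,0,0,0.18,0.09,0,0,0,0,0,0.23,0.12,0,0,0,0,0,0.23,0.12,0,0,0,0,0,0.23,0.12,0,0,0,0]' 60
python3 -c "
from h import *
print(inslot(),corner())"
```

```text
time_s: 14.58
eef_pos: [0.5529, -0.2479, 0.1486]
tcp_rot: [0.74, 0.649, -0.116, -0.132]
ft_force: [0.9, 1.1, -1.7]
finger_gap: 0.0085
grasp_force: 79.0
d 0.0003 off -0.0007 lat 0.0001 (array([ 0.6444, -0.26  ,  0.027 ]), 'yaw -7.49 tilt 46.16 roll -0.03')
```

```bash
python3 -m pendant '[0,0.023,0.011,0,0,0,0,0,0.045,0.022,0,0,0,0,0,0.045,0.022,0,0,0,0,0,0.045,0.022,0,0,0,0]' 60
python3 -c "
from h import *
print(inslot())"
python3 -m pendant '[0,0.023,0.011,0,0,0,0,0,0.045,0.022,0,0,0,0,0,0.045,0.022,0,0,0,0,0,0.045,0.022,0,0,0,0]' 60
python3 -c "
from h import *
print(inslot())"
```

```text
time_s: 14.92
eef_pos: [0.5537, -0.2479, 0.1486]
tcp_rot: [0.74, 0.649, -0.116, -0.132]
ft_force: [-6.2, 2.6, 6.6]
finger_gap: 0.0088
grasp_force: 80.0
d -0.0002 off -0.0004 lat 0.0001
time_s: 15.25
eef_pos: [0.5542, -0.248, 0.1489]
tcp_rot: [0.74, 0.649, -0.117, -0.133]
ft_force: [-13.2, 6.5, 17.7]
finger_gap: 0.009
grasp_force: 81.1
d -0.0003 off -0.0001 lat 0.0000
```

The lid is down on the floor, with about 18 N of reaction at d ≈ 0 and still held. I ease off the push, release and retreat along the tool axis.

```bash
python3 -m pendant '[0,-0.04,-0.02,0,0,0,0,0,-0.04,-0.02,0,0,0,0.1,0,-0.04,-0.02,0,0,0,0.25,0,-0.04,-0.02,0,0,0,0.5,0,-0.04,-0.02,0,0,0,0.5,0,-0.04,-0.02,0,0,0,0.5,0,-0.04,-0.02,0,0,0,0.5,0,-0.04,-0.02,0,0,0,0.5]' 40
python3 -c "
from h import *
q=manip.get_image('wrist');cv2.imwrite('pics/w6.png',q['color'][:,:,::-1])
q=manip.get_image('side')
print([(d['confidence'],d['point']) for t in ['lid_tail','lid_grip'] for d in manip.spot_point(q,t)[:2]])"
```

```text
time_s: 15.92
eef_pos: [0.5545, -0.2482, 0.147]
tcp_rot: [0.74, 0.649, -0.116, -0.132]
ft_force: [-0.5, -0.0, 1.0]
finger_gap: 0.043
grasp_force: 0.0
[(0.64, [0.6438, -0.2602, 0.0322]), (0.7, [0.5597, -0.2463, 0.1633])]
```

View pics/w6.png

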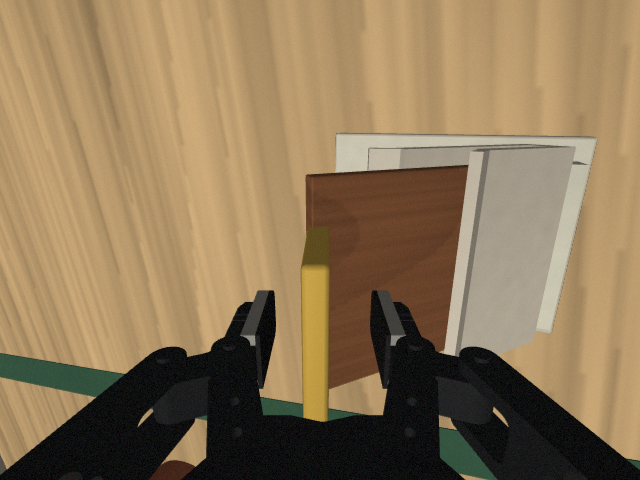

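The lid stands in the slot with its tail behind the back wall at (460, 250). The fingers are clear on both sides of the grip at (315, 330), so I retreat.

```bash
python3 -m pendant '[0,0,-0.4,0,0,0,0.5,0,0,-1,0,0,0,0.5,0,0,-1.8,0,0,0,0.5,0,0,-2.6,0,0,0,0.5,0,0,-3,0,0,0,0.5,0,0,-3,0,0,0,0.5,0,0,-3,0,0,0,0.5,0,0,-3,0,0,0,0.5]'
python3 -c "
from h import *
q=manip.get_image('side');cv2.imwrite('pics/s7.png',cv2.resize(q['color'][130:250,230:390,::-1],None,fx=5,fy=5))
print([(d['confidence'],d['point']) for t in ['lid_tail','lid_grip'] for d in manip.spot_point(q,t)[:2]])"
```

```text
time_s: 16.78
eef_pos: [0.595, -0.2534, 0.2582]
tcp_rot: [0.74, 0.649, -0.116, -0.133]
ft_force: [0.1, -0.8, -0.9]
finger_gap: 0.0428
grasp_force: 0.0
[(0.56, [0.6423, -0.2642, 0.0324]), (0.95, [0.5572, -0.2479, 0.1625]), (0.43, [0.3879, 0.0122, 0.0033])]
```

View pics/s7.png

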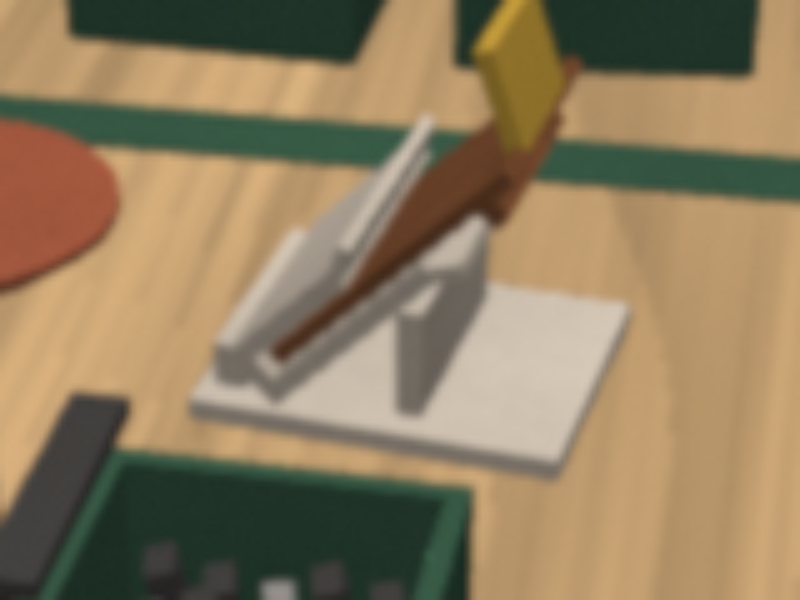

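The lid lies in the slot on the backrest, with its tail on the floor at (275, 352), and the robot is clear of it. I hand the job in.

```bash
python3 -c "
from station import manip
print(manip.sign_off())"
```

```text
the job is handed in; nothing more can be done
None
```

The lid is home in the empty white stand's slot, tail on the floor, released and with the arm clear; I handed the job in at about 17 s of the 54 s, but the hand-in returned no verdict.

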